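# Brush out the inclined test well

### The arm

A 6-joint arm with a two-finger parallel gripper is mounted at the origin on the work surface. World frame = base frame: x ahead of the robot, y to its left, z up, the work surface at z = 0. Lengths are in m, angles in degrees, forces in N, time in s.
With the tool pointing down it reaches from about 0.25 to 0.725 m from the base axis. Payload 9.7 kg.
Tool frame: the origin (TCP) lies midway between the tips of the shut fingers; the grasp point (between the pads) lies 19 mm behind it; z points along the fingers, y is the line along which they close (so a half turn about z gives the same grasp; the last joint's range is limited). The gripper opens to 85 mm and grips with 20 to 120 N. Pads are 22 mm wide; open, the fingers measure 114 mm over their backs; the gripper's body (76 mm by 85 mm) begins 54 mm behind the grasp point. The pads swing forward as they close: fully open they stand 13 mm farther back than shut.
Start: joints at [-69.099, 4.979, 10.078, 95.1, 0, 90], TCP at [0.196, -0.514, 0.231] pointing down, gripper open.
Joint ranges: [-179.16, 179.16], [-48.56, 103.87], [-65.8, 70.77], [-126.05, 130.52], [-82.76, 87.17], [-180, 180]. Speed limits (degrees/s): [127.2, 127.2, 147.25, 180, 180, 180].

### API

Orientations are given as [roll, pitch, yaw] about the fixed x, y, z axes, in that order (R = Rz(yaw) Ry(pitch) Rx(roll)).
In Python, from workcell import readout, imaging, bot, spotter gives the robot as it stands.
- The arm moves only by the shell command python3 -m jog 'ROWS' [FORCE]. ROWS is JSON, a list of rows, each an object with "rotation": the turn, a rotation vector about the world's x, y, z in degrees, a list of three; "translation": the shift along the world's x, y, z in mm, a list of three; "grip": the finger opening in mm, from 0 to 85.4. In form: [{"rotation": [wx, wy, wz], "translation": [dx, dy, dz], "grip": grip}, ...]. A call has 1 to 20 rows; each row is the pose to reach, as a shift and turn from the pose commanded when the call began; what a row does not reach only later rows make up. A row lasts 1/10 s, in which the tool goes at most 50 mm and 8.59 degrees, less where a joint would pass 70% of its speed; a pose out of reach is approached as far as the arm can. A call with a gripper value outside its range is refused whole. The fingers move at their own pace and stop on an object; FORCE is the grip in N (left out, the last holds). Time passes only in rows, so rows that repeat a pose let the fingers close. It gives the time, the measured TCP pose, the force, the opening and the grip force at its end, in the units of the state.
- readout.get_obs(): the state, without advancing time (a new reading comes with each control period).
- imaging.camera(name): name is "scene" or "top"; returns (picture, depth): 400x640x3 uint8, red, green, blue; 400x640 float32, m along the optical axis (not along the pixel's ray), 0 where there is no reading.
- imaging.camera_info(name): a dict with "vertical_fov" (degrees; the focal length in pixels is half the picture's height over the tangent of half this angle, whatever the lens; pixels are square), "cx", "cy" (the principal point, pixels), "extrinsics" (4x4, takes a point from camera to world coordinates). Camera axes: x right, y down, z forward; pixel columns grow to the right and rows downward; lengths in m; the calibration is good to about 2 mm. A picture is of the moment at which its call begins. camera_info takes no time and is no camera call.
- bot.job_done(): hands the job in; it is judged then, once.
Trained networks look in the newest picture that a camera, given by its name, has taken for a name from the list of things; names that differ only in an ending like _2 or _b are one class to them, and where a whole thing is asked for, a point or a joint stands for the part that bears it (a point fixed in the world has none). Each returns a list of dicts, best first, with "confidence" (0 to 1); they miss things now and then, are a little off and sometimes report something else, mostly with a low value. They report only what shows in the picture. A call takes as long as a camera call.
- spotter.spot_in(camera, target): "box" ([centre column, centre row, width, height] in pixels, round what is visible of it).
- spotter.mark_of(camera, target): "uv" ([column, row] in pixels: a listed point, or the origin of a listed thing).
The state is a dict: "time": time; "q": joint angles; "qd": joint speeds; "joint_efforts": joint torques, N m; "ee_pos": TCP position; "tcp_rot": TCP orientation; "wrist_force": force on the tool from outside, world axes, zero at the start; "torque": the same for the moment, N m; "opening": finger opening in m; "grasp_force": force on a finger pad.
Only numpy, scipy, OpenCV 4.12 (cv2) and the standard library are available. Lean on these libraries where they do the work, as an engineer would, in place of code of your own. Each camera call takes 0.05 s, during which the arm holds its last target. There are 200 camera calls.

### The job

Throw the red-knobbed lever of the orange test fixture into its green marked notch, which swings the cover off the leaning test well. Then take the long brush from its stand and gently scrub out the well: down to the bottom, up until the brush head comes out at the mouth, and down to the bottom again. Finally stand the brush upright in its stand again, with the lever left in the green notch and the things lying about left where they are.

Things in the scene. Friction and masses are not known exactly. Their poses are not given: they have to be found in the camera images.
- fixture: orange test fixture fixed to the bench: base 150 x 150 x 34 mm high carrying the well and its cover lever. Origin: centre of the underside; z up; -x is its front, which faces the robot but turned 15 to 60 degrees to the robot's right. It stands left or right of the middle of the bench, in exchange with the black tray.
- well: the test well: round aluminium cup on the fixture, open at its upper end, bore 50 mm, wall 5 mm, 104 mm deep inside, leaning 25 degrees from vertical towards the fixture's front. Origin: centre of the inner floor (55 mm above the bench). z: along the bore, out of the mouth; y: horizontal, towards the lever hinge; x: up and to the back.
- well_mouth (a point): centre of the well's mouth, on the bore axis, 104 mm from the inner floor.
- cover (a joint): angle (rad) of the lever that carries the well's cover. 0: cover square over the well, lever on the red mark; 0.65: yellow mark; 1.30: green marked notch, cover clear of the mouth (in the notch: within 0.13); stop at 1.75. It grows as a positive turn about the well's z: the knob goes from the well's +y to its -x (towards the robot and down), the cover up and to the back.
- lever_knob (a point): point to grip in the red knob: an upright round knob 20 mm across, 40 mm tall, parallel to the bore, 78 mm from the lever pin; the point lies on the knob's axis, 28 mm above its foot, 32 mm (along the bore) above the level of lever_hinge. A steel quadrant plate with the red, yellow and green marks lies 17 mm below the knob's foot.
- lever_hinge (a point): point on the lever's pin, at the lever's underside; the pin is parallel to the well's z, 55 mm from the bore axis on the +y side. Knob and cover (disc 64 mm across, 4 mm thick, yellow face, 5 mm above the mouth) are one rigid piece, the pin between them. No spring: about 0.10 N m of friction holds it where it is left (1.3 N at the knob).
- brush: long rigid brush, 215 mm, 55 to 100 g: round blue and white head 33 mm across, 50 mm long at the lower end, steel stem 8 mm thick, flat blue handle from 135 to 215 mm, 30 mm (x) by 14 mm (y). Origin: centre of the head's flat lower end; z: along the brush to the handle. Starts upright in its stand, handle turned up to 35 degrees from the stand.
- stand: brush stand fixed to the bench: round grey cup 56 mm outside, bore 46 mm, rim 85 mm above the bench, inner floor 8 mm above it, on a dark foot 68 mm across. Origin: centre of the underside. It stands in one of three places in the front row, in exchange with bottle and bin.
- lamp: signal lamp fixed to the bench: thin post with green, yellow and red segments, 26 mm across, 155 mm tall, foot 44 mm; leave alone. Origin: centre of the underside.
- tray: black divided tray fixed to the bench, 160 x 220 x 35 mm, with white units standing in it up to 57 mm high; leave alone. Origin: centre of the underside.
- bottle: white plastic bottle with a blue cap, 52 dia x 125 tall mm; loose bystander; leave alone.
- bin: small yellow open bin, 75 x 75 x 50 mm; loose bystander; leave alone.
- tape: yellow tape roll, lying flat, 52 dia x 20 mm; loose bystander; leave alone.
- driver: screwdriver with a yellow handle, 150 long, lying between fixture and tray; origin under the middle; loose bystander; leave alone.
- charger0: white charger block in front of the screwdriver, 40 x 30 x 30 mm; loose bystander; leave alone.
- charger1: white charger block behind the screwdriver, 40 x 30 x 30 mm; loose bystander; leave alone.
- spool: blue spool beside the fixture or tray on the left, 60 dia x 45 tall mm; loose bystander; leave alone.

How it is judged:
By the outcome, as a careful person would: the job done as asked, in the order asked, and still so for the second after the job is handed in, with the robot touching nothing.
It also fails if it takes over 72 s, if anything falls off the work surface, if the arm or the gripper's body presses on something with over 40 N, if the wrist force passes 120 N, or if a joint passes its speed limit or range.

## Working session

There is one attempt and no reset: what is moved stays moved. The work goes in short steps, Python scripts to look and compute and a shell command to move; the robot and the scene stay as the last step left them, time stands still between calls to the robot, and variables do not carry over. Pictures are saved under pics/ and viewed, at most 10 in all, crops included, and the job is handed in when it is done.

```bash
mkdir -p pics
cat > h.py <<'E'
import numpy as np, cv2
from workcell import readout, imaging, bot, spotter
def K(c):
    i=imaging.camera_info(c); f=200/np.tan(np.radians(i["vertical_fov"])/2)
    return f,i["cx"],i["cy"],np.array(i["extrinsics"])
def ray(c,uv):
    f,cx,cy,E=K(c); d=E[:3,:3]@np.array([(uv[0]-cx)/f,(uv[1]-cy)/f,1]); return E[:3,3],d
def pt(c,uv,z): # on plane z
    o,d=ray(c,uv); return o+d*(z-o[2])/d[2]
def cloud(c,depth):
    f,cx,cy,E=K(c); v,u=np.mgrid[:400,:640]; P=np.stack([(u-cx)/f*depth,(v-cy)/f*depth,depth],-1)
    return P@E[:3,:3].T+E[:3,3]
def tri(uv1,uv2):
    o1,d1=ray("scene",uv1);o2,d2=ray("top",uv2);d1=d1/np.linalg.norm(d1);d2=d2/np.linalg.norm(d2)
    s=np.linalg.lstsq(np.stack([d1,-d2],1),o2-o1,rcond=None)[0]
    a=o1+s[0]*d1;b=o2+s[1]*d2
    return (a+b)/2,np.linalg.norm(a-b)
E
cat > a.py <<'E'
from h import *
for c in("scene","top"):
    im,d=imaging.camera(c); cv2.imwrite(f"pics/{c}0.png",im[...,::-1]); np.savez(f"{c}0.npz",im=im,d=d)
    print(c,imaging.camera_info(c))
for t in["fixture","well","well_mouth","lever_knob","lever_hinge","brush","stand","lamp","tray","bottle","bin","tape","driver","charger0","spool"]:
    m=[spotter.mark_of(c,t) for c in("scene","top")]
    print(t,[[(np.round(x["uv"],1).tolist(),round(x["confidence"],2)) for x in k[:2]] for k in m])
    if all(m): p,e=tri(m[0][0]["uv"],m[1][0]["uv"]); print("   ",p.round(4),round(e,4))
print(readout.get_obs())
E
python3 a.py
```

```text
scene {'vertical_fov': 55.446040196778966, 'cx': 331.74755690394545, 'cy': 196.05694750363227, 'extrinsics': array([[-0.2201742 ,  0.82417932, -0.52177751,  1.03083982],
       [ 0.97541014,  0.19145733, -0.10917485,  0.17785545],
       [ 0.00991848, -0.53298456, -0.84606683,  0.84307648],
       [ 0.        ,  0.        ,  0.        ,  1.        ]])}
top {'vertical_fov': 49.78961119572003, 'cx': 320.3835832891663, 'cy': 196.58015476529891, 'extrinsics': array([[-0.00345063, -0.99405693,  0.10880673,  0.49311751],
       [-0.99987988,  0.00507387,  0.01464527,  0.08008826],
       [-0.0151103 , -0.10874313, -0.99395503,  1.08388606],
       [ 0.        ,  0.        ,  0.        ,  1.        ]])}
fixture [[([362.3, 248.7], 0.7)], [([290.6, 186.9], 0.83), ([409.7, 260.5], 0.61)]]
    [ 0.6376  0.173  -0.0066] 0.0017
well [[([365.9, 261.5], 0.7), ([364.2, 249.2], 0.63)], [([284.3, 161.8], 0.62)]]
    [0.6921 0.1853 0.0484] 0.0043
well_mouth [[([352.8, 227.7], 0.96)], [([301.0, 164.5], 0.78)]]
    [0.6667 0.1418 0.1452] 0.0106
lever_knob [[([390.4, 180.1], 0.74)], [([273.8, 218.4], 0.61
[... 1303 characters left out ...]
6   0.4154 -0.0075] 0.0083
{'time': 1.6, 'q': array([-6.90985486e+01,  4.97874102e+00,  1.00777463e+01,  9.51021537e+01,
        6.83186750e-05,  8.99988477e+01]), 'qd': array([ 0.09051964, -0.03446085,  0.0007492 ,  0.06354505, -0.15244733,
       -0.06878226]), 'joint_efforts': array([ 4.03822742e-04, -5.20094490e+01,  4.64856362e+01,  1.77133745e-03,
        3.55390426e-06, -9.61053274e-06]), 'ee_pos': array([ 0.19620985, -0.5137828 ,  0.23128148]), 'tcp_rot': array([-1.79996852e+02, -6.83819924e-05,  2.09026036e+01]), 'wrist_force': array([ 0.5160801 , -0.50830873, -0.18190537]), 'torque': array([ 0.01305988,  0.01068508, -0.04093284]), 'grasp_force': 0.0, 'opening': 0.08549066786112958}
```

View images.

Run:
```python
import cv2
a=cv2.imread("pics/scene0.png")[120:320,190:490];cv2.imwrite("pics/s1.png",cv2.resize(a,None,fx=2.6,fy=2.6,interpolation=2))
a=cv2.imread("pics/top0.png")[110:310,180:500];cv2.imwrite("pics/t1.png",cv2.resize(a,None,fx=2.5,fy=2.5,interpolation=2))
```

```text
(no output)
```

View pics/s1.png

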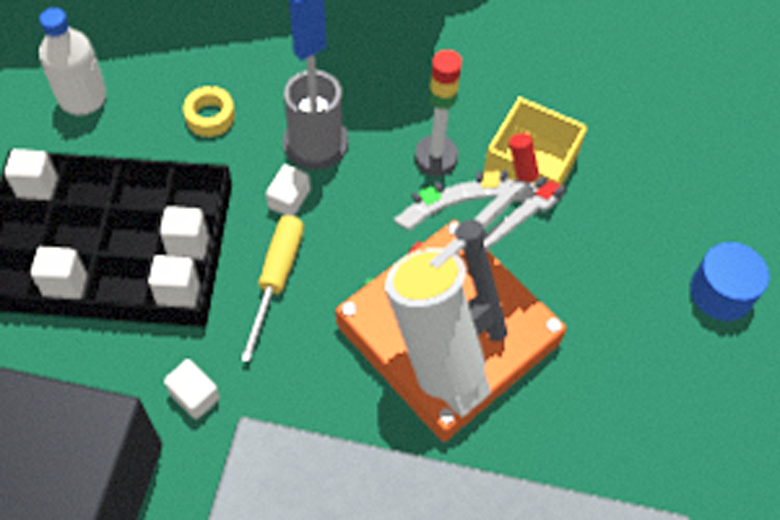

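View pics/t1.png

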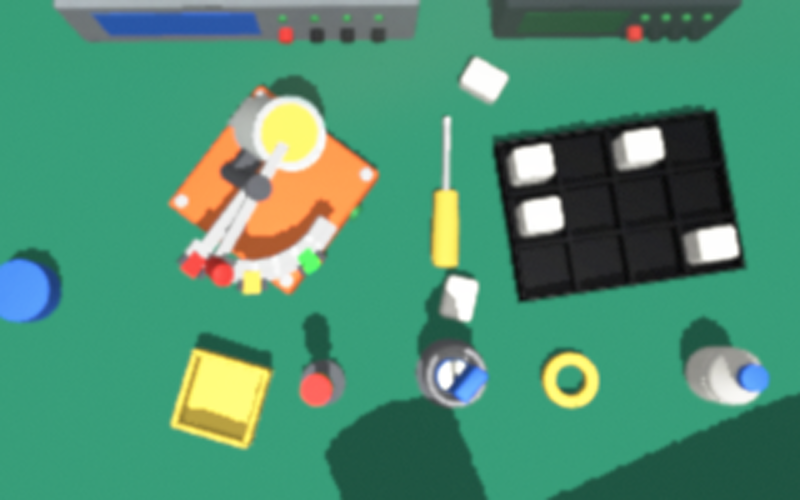

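```bash
cat > b.py <<'E'
from h import *
S={c:np.load(f"{c}0.npz") for c in("scene","top")}
for c,s in S.items():
    im=s["im"];P=cloud(c,s["d"]);hsv=cv2.cvtColor(im,cv2.COLOR_RGB2HSV);h,sa,v=[hsv[...,i].astype(int) for i in range(3)]
    z=P[...,2];ok=s["d"]>0
    xy=lambda x0,x1,y0,y1:(P[...,0]>x0)&(P[...,0]<x1)&(P[...,1]>y0)&(P[...,1]<y1)&ok
    m=xy(.5,.8,.0,.35)&(h>4)&(h<16)&(sa>140)&(abs(z-.034)<.006)
    q=P[m][:,:2]; r=cv2.minAreaRect((q*1000).astype(np.float32)); print(c,"base",m.sum(),r,np.median(z[m]), cv2.boxPoints(r).round().tolist())
    def rep(n,m):
        vv,uu=np.nonzero(m); q=P[m]
        if len(q): print(c,n,len(q),"uv",uu.mean().round(1),vv.mean().round(1),"P mean",q.mean(0).round(4),"med",np.median(q,0).round(4),"z",np.percentile(q[:,2],[2,98]).round(3))
    rep("cover",xy(.58,.78,.05,.25)&(h>22)&(h<35)&(sa>110)&(z>.12))
    rep("knob",xy(.4,.65,.1,.3)&((h<6)|(h>174))&(sa>130)&(z>.11)&(z<.25)&~xy(.42,.485,.1,.16))
    rep("redmark",xy(.5,.65,.1,.3)&((h<6)|(h>174))&(sa>130)&(z>.05)&(z<.115))
    m=xy(.38,.54,-.1,.08)&(h>100)&(h<128)&(sa>110)&(z>.12); rep("handle",m)
    q=P[m]; print("  span",q.min(0).round(3),q.max(0).round(3))
    t=q[q[:,2]>np.percentile(q[:,2],98)-.012] if c=="top" else q
    r=cv2.minAreaRect((t[:,:2]*1000).astype(np.float32)); print("  rect",r)
    if c=="scene":
        for lo in np.arange(.13,.23,.015):
            k=q[(q[:,2]>lo)&(q[:,2]<lo+.015)]; 
            if len(k): print("   ",lo.round(3),len(k),k.mean(0).round(4))
    m=xy(.4,.54,-.06,.06)&(abs(z-.085)<.006)&(sa<60); rep("rim",m); 
    if m.sum()>5: print("  circ",cv2.minEnclosingCircle((P[m][:,:2]*1000).astype(np.float32)))
E
python3 b.py
```

```text
scene base 925 ((640.1903686523438, 172.02923583984375), (149.80877685546875, 150.89346313476562), 53.07441329956055) 0.03353441880121444 [[535.0, 157.0], [656.0, 67.0], [746.0, 187.0], [625.0, 277.0]]
scene cover 298 uv 352.8 226.2 P mean [0.6712 0.1471 0.162 ] med [0.6711 0.1463 0.1625] z [0.152 0.172]
scene knob 172 uv 393.0 182.7 P mean [0.5546 0.2113 0.1719] med [0.5554 0.2086 0.1759] z [0.139 0.192]
scene handle 339 uv 307.9 127.1 P mean [4.613e-01 2.000e-04 1.926e-01] med [4.621e-01 3.000e-04 1.950e-01] z [0.15  0.224]
  span [ 0.443 -0.015  0.146] [0.471 0.012 0.226]
  rect ((457.5294189453125, -0.5915813446044922), (16.305522918701172, 30.781341552734375), 41.748435974121094)
    0.145 40 [0.4622 0.0011 0.154 ]
    0.16 54 [0.4624 0.0006 0.1678]
    0.175 58 [4.620e-01 3.000e-04 1.824e-01]
    0.19 60 [0.4619 0.001  0.1978]
    0.205 65 [0.4619 0.0005 0.2126]
    0.22 62 [ 0.4579 -0.0017  0.2226]
scene rim 145 uv 309.4 156.8 P mean [ 0.461  -0.0008  0.0837] med [4.597e-01 4.000e-04 8.410e-02] z [0.08  0.088]
  circ ((458.6805725097656, -1.3150708675384521), 28.326114654541016)
top base 1730 ((638.2060546875, 172.18551635742188), (149.8310089111328, 149.54727172851562), 53.105403900146484) 0.03294592872749713 [[533.0, 157.0], [653.0, 67.0], [743.0, 187.0], [623.0, 277.0]]
top cover 330 uv 295.6 161.9 P mean [0.6702 0.1472 0.161 ] med [0.6705 0.1464 0.1611] z [0.15  0.171]
top knob 146 uv 263.2 217.0 P mean [0.5503 0.2159 0.1676] med [0.5509 0.212  0.1759] z [0.138 0.191]
top handle 130 uv 367.0 262.8 P mean [0.4552 0.0006 0.2158] med [0.455  0.0011 0.221 ] z [0.178 0.225]
  span [ 0.441 -0.013  0.163] [0.469 0.012 0.225]
  rect ((454.4870910644531, -0.599853515625), (12.921485900878906, 29.284984588623047), 48.3818359375)
top rim 129 uv 360.5 258.9 P mean [0.4583 0.0032 0.0835] med [0.4626 0.005  0.0836] z [0.08  0.087]
  circ ((455.82696533203125, -0.5206615924835205), 27.827163696289062)
```

```bash
cat > c.py <<'E'
from h import *
from scipy.optimize import least_squares
a=np.radians(53.1);t=np.radians(25);xf=np.array([np.cos(a),np.sin(a),0]);yw=np.array([-np.sin(a),np.cos(a),0])
zw=-np.sin(t)*xf+[0,0,np.cos(t)];xw=np.cross(yw,zw)
C=np.array([.639,.172,0]);W=np.stack([xw,yw,zw])
if __name__=="__main__":
  print("W rows",W.round(4))
  for c in("scene","top"):
    s=np.load(f"{c}0.npz");P=cloud(c,s["d"]);hsv=cv2.cvtColor(s["im"],cv2.COLOR_RGB2HSV).astype(int);h,sa=hsv[...,0],hsv[...,1];Z=P[...,2]
    F=(P-C)@W.T   # well-parallel axes about base centre
    fx=(P-C)@xf;fy=(P-C)@yw
    def fit(m,r,g):
        q=F[m][:,:2]; f=least_squares(lambda p:np.hypot(*(q-p).T)-r,g,loss="soft_l1",f_scale=.002)
        return f.x,np.median(abs(f.fun))
    m=(s["d"]>0)&((h<6)|(h>174))&(sa>130)&(Z>.12)&(Z<.25)&(abs(fy-.094)<.03)&(abs(fx)<.06)
    p,e=fit(m,.010,F[m][:,:2].mean(0)+[0,0]);zt=np.percentile(F[m][:,2],[2,50,98]);
    print(c,"knob",m.sum(),p.round(4),e.round(4),zt.round(4),"top world",(C+np.array([*p,zt[2]])@W).round(4))
    m=(s["d"]>0)&(sa<60)&(Z>.06)&(Z<.14)&(abs(fy+.04)<.045)&(abs(fx-.02)<.06)
    for g in ([.02,-.04],[0,-.04],[.04,-.03]):
        p,e=fit(m,.030,g); print(c,"well",m.sum(),p.round(4),e.round(4))
    m=(s["d"]>0)&(h>22)&(h<35)&(sa>110)&(Z>.12)&(abs(fy+.04)<.05)&(abs(fx)<.06)
    q=F[m];print(c,"cover z",np.median(q[:,2]).round(4),"x",np.percentile(q[:,0],[1,50,99]).round(4),"y",np.percentile(q[:,1],[1,50,99]).round(4),"circ",cv2.minEnclosingCircle(q[:,:2].astype(np.float32)))
    m=(s["d"]>0)&(abs(P[...,0]-.457)<.03)&(abs(P[...,1])<.03)&(h>100)&(h<128)&(sa>110)&(Z>.216)
    q=P[m][:,:2];w,v=np.linalg.eigh(np.cov(q.T));print(c,"handle top",m.sum(),q.mean(0).round(4),np.sqrt(w*12).round(4),"short az",np.degrees(np.arctan2(v[1,0],v[0,0])).round(1))
E
python3 c.py
```

```text
W rows [[ 0.5442  0.7248  0.4226]
 [-0.7997  0.6004  0.    ]
 [-0.2537 -0.338   0.9063]]
scene knob 172 [0.0491 0.0932] 0.0014 [0.1288 0.1681 0.1868] top world [0.5438 0.2005 0.19  ]
scene well 837 [ 0.0594 -0.0398] 0.0006
scene well 837 [ 0.1086 -0.0567] 0.007
scene well 837 [ 0.0594 -0.0398] 0.0006
scene cover z 0.1471 x [0.0436 0.0694 0.0906] y [-0.062  -0.0408 -0.0162] circ ((0.06725451350212097, -0.03966516628861427), 0.02601706236600876)
scene handle top 81 [ 0.4589 -0.0013] [0.0144 0.0295] short az -134.2
top knob 146 [0.0508 0.1004] 0.0031 [0.1269 0.1678 0.1865] top world [0.539  0.2061 0.1905]
top well 247 [ 0.0584 -0.0375] 0.001
top well 247 [ 0.0584 -0.0375] 0.001
top well 247 [ 0.0584 -0.0375] 0.001
top cover z 0.1463 x [0.0439 0.0682 0.0888] y [-0.0601 -0.0401 -0.0173] circ ((0.06614067405462265, -0.03779681399464607), 0.02450081706047058)
top handle top 102 [ 0.4546 -0.0006] [0.0136 0.0288] short az -130.7
```

```bash
python3 -m jog '[{"rotation":[0,0,-8],"translation":[10,0,50],"grip":50},{"rotation":[0,0,-16],"translation":[40,0,80],"grip":50}]' 40; python3 -c "
from h import *
print(readout.get_obs()['q'])"
```

```text
time: 1.8
ee_pos: [0.2348, -0.5133, 0.313]
tcp_rot: [-180.0, 0.0, 4.4]
wrist_force: [-0.3, -0.9, 2.0]
opening: 0.059
grasp_force: 0.0
[-6.54075095e+01  9.96061946e+00  2.48848702e+01  1.04960022e+02
 -2.66042563e-02  1.10150688e+02]
```

```bash
cat > d.py <<'E'
from c import *
from scipy.spatial.transform import Rotation as Ro
Rk=np.stack([yw,xw,-zw],1)
def turn(phi): return Ro.from_rotvec(phi*zw)*Ro.from_matrix(Rk)
def w(f): return C+np.array(f)@W
def go(p,R,n=1):
    o=readout.get_obs();R0=Ro.from_euler("xyz",o["tcp_rot"],degrees=True)
    rv=(R*R0.inv()).as_rotvec(degrees=True);d=(p-o["ee_pos"])*1000
    print("target",p.round(4),"rot",rv.round(1),"|",np.linalg.norm(rv).round(1),"trans",d.round(1))
    return d,rv
def hg(phi,z,f=(.059,.0165),r=.078): # knob point at angle
    return w([f[0]-r*np.sin(phi),f[1]+r*np.cos(phi),z])
E
python3 - <<'E'
from d import *
print(readout.get_obs()["tcp_rot"])
go(hg(.13,.226),turn(0.))
E
```

```text
[-1.79975583e+02  3.72987266e-02  4.44181835e+00]
target [0.5332 0.1874 0.2255] rot [ -9.  -31.  135.9] | 139.7 trans [298.5 700.7 -87.5]
```

```bash
python3 -m jog '[{"rotation":[-0.5,-1.8,8],"translation":[20,40,0],"grip":50},{"rotation":[-1,-3.6,16],"translation":[42,81,0],"grip":50},{"rotation":[-1.6,-5.5,24],"translation":[65,122,0],"grip":50},{"rotation":[-2.1,-7.3,32],"translation":[88,163,0],"grip":50},{"rotation":[-2.6,-9.1,40],"translation":[110,205,0],"grip":50},{"rotation":[-3.2,-10.9,48],"translation":[130,247,0],"grip":50},{"rotation":[-3.7,-12.8,56],"translation":[150,288,0],"grip":50},{"rotation":[-4.2,-14.6,64],"translation":[170,330,0],"grip":50},{"rotation":[-4.8,-16.4,72],"translation":[188,371,0],"grip":50},{"rotation":[-5.3,-18.2,80],"translation":[205,412,0],"grip":50},{"rotation":[-5.8,-20.1,88],"translation":[220,453,0],"grip":50},{"rotation":[-6.4,-21.9,96],"translation":[235,495,-5],"grip":50},{"rotation":[-6.9,-23.7,104],"translation":[250,536,-15],"grip":50},{"rotation":[-7.4,-25.5,112],"translation":[263,577,-30],"grip":50},{"rotation":[-8,-27.4,120],"translation":[275,618,-50],"grip":50},{"rotation":[-8.5,-29.2,128],"translation":[287,660,-70],"grip":50},{"rotation":[-9,-31,135.9],"translation":[298,700,-87],"grip":50},{"rotation":[-9,-31,135.9],"translation":[298,700,-87],"grip":50},{"rotation":[-9,-31,135.9],"translation":[298,700,-87],"grip":50}]'
python3 - <<'E'
from d import *
for c in("scene","top"):
    im,_=imaging.camera(c);cv2.imwrite(f"pics/{c}1.png",im[...,::-1])
a=cv2.imread("pics/scene1.png")[90:270,280:480];b=cv2.imread("pics/top1.png")[120:300,200:400]
cv2.imwrite("pics/p1.png",cv2.resize(np.hstack([a,b]),None,fx=2,fy=2,interpolation=2))
print(readout.get_obs()["q"].round(1))
go(hg(.13,.156),turn(0.))
E
```

```text
time: 3.7
ee_pos: [0.5338, 0.1867, 0.2237]
tcp_rot: [155.0, 0.1, 143.5]
wrist_force: [-0.4, -0.0, -0.4]
opening: 0.0496
grasp_force: 0.0
[ 10.9 -13.1 -11.5  72.4  16.5  50.3]
target [0.551  0.2111 0.162 ] rot [ 0.1  0.2 -0.3] | 0.4 trans [ 16.7  25.5 -63.1]
```

View pics/p1.png

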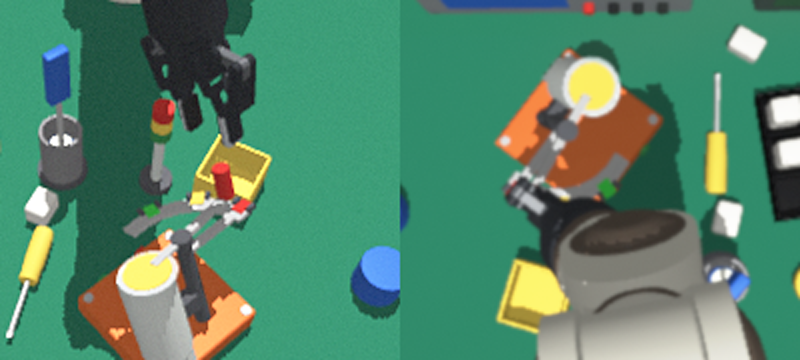

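The open fingers stand on either side of the knob's axis above it (left picture: knob near (222,180), fingers near (230,110)). I'll advance along the bore and close.

```bash
python3 -m jog '[{"rotation":[0,0,0],"translation":[4,6,-16],"grip":50},{"rotation":[0,0,0],"translation":[8,13,-32],"grip":50},{"rotation":[0,0,0],"translation":[12.5,19,-48],"grip":50},{"rotation":[0,0,0],"translation":[17,25,-63],"grip":50},{"rotation":[0,0,0],"translation":[17,25,-63],"grip":50},{"rotation":[0,0,0],"translation":[17,25,-63],"grip":10},{"rotation":[0,0,0],"translation":[17,25,-63],"grip":10},{"rotation":[0,0,0],"translation":[17,25,-63],"grip":10},{"rotation":[0,0,0],"translation":[17,25,-63],"grip":10},{"rotation":[0,0,0],"translation":[17,25,-63],"grip":10},{"rotation":[0,0,0],"translation":[17,25,-63],"grip":10}]' 25
python3 - <<'E'
from d import *
o=readout.get_obs();p=o["ee_pos"];print("F of tcp",((p-C)@W.T).round(4),o["wrist_force"].round(1))
d0=hg(.13,.156)
for k in range(1,14):
    phi=.13+1.17*k/13
    print((1000*(hg(phi,.156)-d0)).round(1).tolist(),((phi-.13)*zw*57.2958).round(1).tolist())
E
```

```text
time: 4.9
ee_pos: [0.5517, 0.2108, 0.163]
tcp_rot: [154.9, 0.3, 143.5]
wrist_force: [-4.1, -4.2, 7.1]
opening: 0.0192
grasp_force: 25.1
F of tcp [0.0495 0.0931 0.1568] [-4.1 -4.2  7.1]
[-2.8, -5.7, -2.9] [-1.3, -1.7, 4.7]
[-5.0, -11.8, -5.8] [-2.6, -3.5, 9.3]
[-6.6, -18.0, -8.6] [-3.9, -5.2, 14.0]
[-7.7, -24.4, -11.2] [-5.2, -7.0, 18.7]
[-8.1, -30.9, -13.8] [-6.5, -8.7, 23.4]
[-7.9, -37.5, -16.2] [-7.9, -10.5, 28.0]
[-7.1, -44.1, -18.4] [-9.2, -12.2, 32.7]
[-5.7, -50.7, -20.5] [-10.5, -13.9, 37.4]
[-3.7, -57.1, -22.3] [-11.8, -15.7, 42.1]
[-1.1, -63.5, -24.0] [-13.1, -17.4, 46.7]
[2.0, -69.6, -25.4] [-14.4, -19.2, 51.4]
[5.6, -75.5, -26.6] [-15.7, -20.9, 56.1]
[9.8, -81.1, -27.5] [-17.0, -22.7, 60.8]
```

```bash
python3 -m jog '[{"rotation":[-1.3,-1.7,4.7],"translation":[-2.8,-5.7,-2.9],"grip":10},{"rotation":[-2.6,-3.5,9.3],"translation":[-5,-11.8,-5.8],"grip":10},{"rotation":[-3.9,-5.2,14],"translation":[-6.6,-18,-8.6],"grip":10},{"rotation":[-5.2,-7,18.7],"translation":[-7.7,-24.4,-11.2],"grip":10},{"rotation":[-6.5,-8.7,23.4],"translation":[-8.1,-30.9,-13.8],"grip":10},{"rotation":[-7.9,-10.5,28],"translation":[-7.9,-37.5,-16.2],"grip":10}]'
python3 - <<'E'
from d import *
o=readout.get_obs();print("F",((o["ee_pos"]-C)@W.T).round(4),o["torque"].round(2),o["q"].round(1))
E
```

```text
time: 5.5
ee_pos: [0.5432, 0.1734, 0.1465]
tcp_rot: [158.3, 12.9, 172.2]
wrist_force: [-6.1, -2.8, 8.2]
opening: 0.0197
grasp_force: 25.2
F [0.0108 0.0775 0.1566] [-0.19  0.98  0.21] [  9.3 -12.2 -19.4  64.1  17.1  17.4]
```

```bash
python3 -m jog '[{"rotation":[-1.3,-1.7,4.7],"translation":[0.8,-6.6,-2.2],"grip":10},{"rotation":[-2.6,-3.5,9.4],"translation":[2.2,-13.2,-4.3],"grip":10},{"rotation":[-3.9,-5.2,14.1],"translation":[4.2,-19.6,-6.1],"grip":10},{"rotation":[-5.2,-7,18.7],"translation":[6.8,-26,-7.8],"grip":10},{"rotation":[-6.5,-8.7,23.4],"translation":[9.9,-32.1,-9.2],"grip":10},{"rotation":[-7.9,-10.5,28],"translation":[13.5,-38,-10.4],"grip":10},{"rotation":[-9.1,-12.2,32.8],"translation":[17.7,-43.6,-11.3],"grip":10},{"rotation":[-9.1,-12.2,32.8],"translation":[17.7,-43.6,-11.3],"grip":10},{"rotation":[-9.1,-12.2,32.8],"translation":[17.7,-43.6,-11.3],"grip":10}]'
python3 - <<'E'
from d import *
o=readout.get_obs();f=(o["ee_pos"]-C)@W.T;print("F",f.round(4),"phi",np.arctan2(.059-f[0],f[1]-.0165),o["torque"].round(2),o["q"].round(1))
E
```

```text
time: 6.4
ee_pos: [0.5607, 0.129, 0.1348]
tcp_rot: [169.9, 23.0, -151.5]
wrist_force: [-9.6, -7.9, 7.5]
opening: 0.0191
grasp_force: 25.5
F [-0.0168  0.0368  0.1565] phi 1.309299529777536 [-1.25  1.42  0.35] [  3.8  -9.7 -18.4  64.3  18.7 -24. ]
```

```bash
python3 -m jog '[{"rotation":[0,0,0],"translation":[0,0,0],"grip":40},{"rotation":[0,0,0],"translation":[0,0,0],"grip":40},{"rotation":[0,0,0],"translation":[0,0,0],"grip":40},{"rotation":[0,0,0],"translation":[-5,-7,18],"grip":40},{"rotation":[0,0,0],"translation":[-13,-17,45],"grip":40},{"rotation":[0,0,0],"translation":[-23,-31,82],"grip":40},{"rotation":[0,0,0],"translation":[-30,-40,110],"grip":40},{"rotation":[0,0,0],"translation":[-30,-40,110],"grip":40}]'
python3 - <<'E'
from d import *
Rb=Ro.from_euler("xyz",[180,0,137.5],degrees=True)
o=readout.get_obs();print(o["tcp_rot"],o["q"].round(1))
go(np.array([.457,-.001,.262]),Rb)
E
```

```text
time: 7.2
ee_pos: [0.532, 0.0894, 0.2487]
tcp_rot: [170.0, 23.4, -151.4]
wrist_force: [1.0, 1.1, -0.8]
opening: 0.0401
grasp_force: 0.0
[ 169.9852227    23.37818884 -151.39308387] [ -0.9 -13.1  -8.7  78.7  20.1 -28.8]
target [ 0.457 -0.001  0.262] rot [ -7.5  26.1 -71.9] | 76.9 trans [-75.  -90.4  13.3]
```

```bash
python3 -m jog '[{"rotation":[-0.8,2.6,-7.2],"translation":[-3,-5,30],"grip":50},{"rotation":[-1.5,5.2,-14.4],"translation":[-8,-12,55],"grip":50},{"rotation":[-2.3,7.8,-21.6],"translation":[-18,-22,70],"grip":50},{"rotation":[-3,10.4,-28.8],"translation":[-28,-34,70],"grip":50},{"rotation":[-3.8,13,-36],"translation":[-38,-46,70],"grip":50},{"rotation":[-4.5,15.6,-43.1],"translation":[-48,-58,70],"grip":50},{"rotation":[-5.3,18.3,-50.3],"translation":[-58,-70,70],"grip":50},{"rotation":[-6,20.9,-57.5],"translation":[-67,-82,65],"grip":50},{"rotation":[-6.8,23.5,-64.7],"translation":[-75,-90,60],"grip":50},{"rotation":[-7.5,26.1,-71.9],"translation":[-75,-90,50],"grip":50},{"rotation":[-7.5,26.1,-71.9],"translation":[-75,-90,50],"grip":50},{"rotation":[-7.5,26.1,-71.9],"translation":[-75,-90,50],"grip":50}]'
cat > e.py <<'E'
from d import *
Rb=Ro.from_euler("xyz",[180,0,137.5],degrees=True)
for c in("scene","top"):
    im,dd=imaging.camera(c);cv2.imwrite(f"pics/{c}2.png",im[...,::-1]);np.savez(f"{c}1.npz",im=im,d=dd)
a=cv2.imread("pics/scene2.png")[90:270,250:450];b=cv2.imread("pics/top2.png")[120:300,200:400]
cv2.imwrite("pics/p2.png",cv2.resize(np.hstack([a,b]),None,fx=2,fy=2,interpolation=2))
go(np.array([.457,-.001,.174]),Rb)
for n in("well_mouth","lever_hinge","lever_knob","well"):
    m=[spotter.mark_of(c,n) for c in("scene","top")]
    for c,k in zip(("scene","top"),m): print(n,c,[(np.round(x["uv"],1).tolist(),round(x["confidence"],2)) for x in k[:2]])
    if all(m): p,e=tri(m[0][0]["uv"],m[1][0]["uv"]);print("  ",p.round(4),round(e,4),"F",((p-C)@W.T).round(4))
for c in("scene","top"):
    s=np.load(f"{c}1.npz");P=cloud(c,s["d"]);hsv=cv2.cvtColor(s["im"],cv2.COLOR_RGB2HSV).astype(int);h,sa=hsv[...,0],hsv[...,1];F=(P-C)@W.T
    m=(s["d"]>0)&(abs(F[...,2]-.1375)<.004)&(np.hypot(F[...,0]-.059,F[...,1]+.0385)<.04)&(sa<80)
    q=F[m][:,:2]
    if len(q)>5:
        f=least_squares(lambda p:np.hypot(*(q-p[:2]).T)-.0275,[.059,-.0385],loss="soft_l1",f_scale=.002);print(c,"rim",m.sum(),f.x.round(4),np.median(abs(f.fun)).round(4),q.min(0).round(3),q.max(0).round(3))
    m=(s["d"]>0)&((h<6)|(h>174))&(sa>130)&(abs(F[...,2]-.167)<.025)&(np.hypot(F[...,0]+.016,F[...,1]-.0375)<.04)
    q=F[m][:,:2]
    if len(q)>5:
        f=least_squares(lambda p:np.hypot(*(q-p[:2]).T)-.01,q.mean(0),loss="soft_l1",f_scale=.002).x;print(c,"knob",m.sum(),f.round(4),"phi",np.arctan2(.059-f[0],f[1]-.0165))
E
python3 e.py
```

```text
time: 8.4
ee_pos: [0.4563, 0.0004, 0.2932]
tcp_rot: [179.8, -0.4, 137.7]
wrist_force: [1.3, 0.2, 0.3]
opening: 0.0502
grasp_force: 0.0
target [ 0.457 -0.001  0.174] rot [-0.4 -0.1 -0.1] | 0.4 trans [   0.9   -1.3 -120.1]
well_mouth scene [([354.8, 227.2], 0.79)]
well_mouth top [([300.6, 163.7], 0.57)]
   [0.6674 0.1441 0.1501] 0.014 F [ 0.0586 -0.0395  0.1382]
lever_hinge scene [([370.8, 212.3], 0.6)]
lever_hinge top [([282.2, 186.3], 0.97), ([356.0, 257.7], 0.43)]
   [0.6195 0.1776 0.1423] 0.0011 F [0.0536 0.019  0.132 ]
lever_knob scene [([350.1, 182.1], 0.98)]
lever_knob top [([307.8, 213.4], 0.75), ([312.8, 262.2], 0.71)]
   [0.5588 0.1206 0.1503] 0.0015 F [-0.0174  0.0332  0.1739]
well scene [([361.6, 262.1], 0.91), ([313.7, 173.8], 0.22)]
well top [([282.5, 160.1], 0.84)]
   [0.6964 0.1827 0.0531] 0.0089 F [ 0.0614 -0.0394  0.0299]
scene rim 182 [ 0.0607 -0.0412] 0.0012 [ 0.03 -0.07] [ 0.089 -0.01 ]
scene knob 130 [-0.0161  0.0361] phi 1.3154544231575838
top rim 165 [ 0.059  -0.0388] 0.0014 [ 0.03  -0.068] [ 0.088 -0.009]
top knob 85 [-0.0171  0.037 ] phi 1.3070882842262441
```

View pics/p2.png

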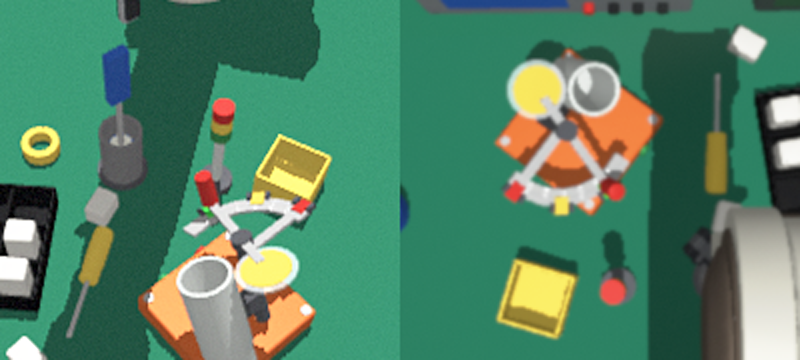

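The lever stands on the green mark (knob at about (207,187) left, cover clear of the well mouth at (205,278)), and φ measures about 1.31. Now the brush.

```bash
python3 -m jog '[{"rotation":[-0.4,0,0],"translation":[1,-1.3,-30],"grip":50},{"rotation":[-0.4,0,0],"translation":[1,-1.3,-60],"grip":50},{"rotation":[-0.4,0,0],"translation":[1,-1.3,-90],"grip":50},{"rotation":[-0.4,0,0],"translation":[1,-1.3,-110],"grip":50},{"rotation":[-0.4,0,0],"translation":[1,-1.3,-120],"grip":50},{"rotation":[-0.4,0,0],"translation":[1,-1.3,-120],"grip":50},{"rotation":[-0.4,0,0],"translation":[1,-1.3,-120],"grip":8},{"rotation":[-0.4,0,0],"translation":[1,-1.3,-120],"grip":8},{"rotation":[-0.4,0,0],"translation":[1,-1.3,-120],"grip":8},{"rotation":[-0.4,0,0],"translation":[1,-1.3,-120],"grip":8},{"rotation":[-0.4,0,0],"translation":[1,-1.3,-120],"grip":8},{"rotation":[-0.4,0,0],"translation":[1,-1.3,-120],"grip":8},{"rotation":[-0.4,0,0],"translation":[1,-1.3,-120],"grip":8}]' 60
```

```text
time: 10.2
ee_pos: [0.4574, -0.0013, 0.1749]
tcp_rot: [-179.9, -0.0, 137.4]
wrist_force: [-1.2, -0.8, 6.7]
opening: 0.0133
grasp_force: 59.4
```

```bash
python3 -m jog '[{"rotation":[0,0,0],"translation":[0,0,20],"grip":8},{"rotation":[0,0,0],"translation":[0,0,55],"grip":8},{"rotation":[0,0,0],"translation":[0,0,95],"grip":8},{"rotation":[0,0,0],"translation":[0,0,135],"grip":8},{"rotation":[0,0,0],"translation":[0,0,170],"grip":8},{"rotation":[0,0,0],"translation":[0,0,190],"grip":8},{"rotation":[0,0,0],"translation":[0,0,190],"grip":8}]'
python3 - <<'E'
from d import *
d,r=go(w([.0593,-.0392,.344]),turn(0.)); print(readout.get_obs()["q"].round(1))
E
```

```text
time: 10.9
ee_pos: [0.4576, -0.0012, 0.3666]
tcp_rot: [180.0, 0.1, 137.4]
wrist_force: [0.2, 0.5, -1.3]
opening: 0.0136
grasp_force: 58.6
target [0.6153 0.0752 0.3368] rot [ 19.3 -15.9   5.6] | 25.6 trans [157.7  76.3 -29.7]
[-1.000e-01 -2.200e+00  1.840e+01  1.105e+02 -0.000e+00  4.240e+01]
```

```bash
python3 -m jog '[{"rotation":[3.2,-2.6,0.9],"translation":[26,12,5],"grip":8},{"rotation":[6.4,-5.3,1.9],"translation":[52,25,5],"grip":8},{"rotation":[9.6,-8,2.8],"translation":[79,38,5],"grip":8},{"rotation":[12.9,-10.6,3.7],"translation":[105,51,0],"grip":8},{"rotation":[16.1,-13.2,4.7],"translation":[131,64,-10],"grip":8},{"rotation":[19.3,-15.9,5.6],"translation":[150,73,-20],"grip":8},{"rotation":[19.3,-15.9,5.6],"translation":[157.7,76.3,-29.7],"grip":8},{"rotation":[19.3,-15.9,5.6],"translation":[157.7,76.3,-29.7],"grip":8},{"rotation":[19.3,-15.9,5.6],"translation":[157.7,76.3,-29.7],"grip":8}]'
cat > g.py <<'E'
from d import *
import sys
o=readout.get_obs();f=(o["ee_pos"]-C)@W.T
print("F",f.round(4),"rot err",(turn(0.)*Ro.from_euler("xyz",o["tcp_rot"],degrees=True).inv()).as_rotvec(degrees=True).round(2),"brush bottom above floor",((f[2]-.167-.0332)*1000).round(1),"force well",(W@o["wrist_force"]).round(1),"q",o["q"].round(1))
n=sys.argv[1]
for c in("scene","top"):
    im,_=imaging.camera(c);cv2.imwrite(f"pics/{c}{n}.png",im[...,::-1])
a=cv2.imread(f"pics/scene{n}.png")[60:280,270:450];b=cv2.imread(f"pics/top{n}.png")[80:300,220:400]
cv2.imwrite(f"pics/p{n}.png",cv2.resize(np.hstack([a,b]),None,fx=2.2,fy=2.2,interpolation=2))
for h in(0,):
    d,r=go(w([.0593,-.0392,.0332+.167+.003]),turn(0.))
E
python3 g.py 3
```

```text
time: 11.8
ee_pos: [0.6141, 0.0751, 0.3339]
tcp_rot: [155.3, -0.2, 143.2]
wrist_force: [0.2, -0.1, -0.3]
opening: 0.0136
grasp_force: 58.6
F [ 0.0574 -0.0383  0.3417] rot err [ 0.06 -0.34 -0.08] brush bottom above floor 141.5 force well [-0.1 -0.2 -0.3] q [-2.2  1.4 14.5 88.6 20.3 37.3]
target [0.6511 0.1228 0.2092] rot [ 0.  -0.2 -0.1] | 0.2 trans [  36.6   47.7 -125.8]
```

View pics/p3.png

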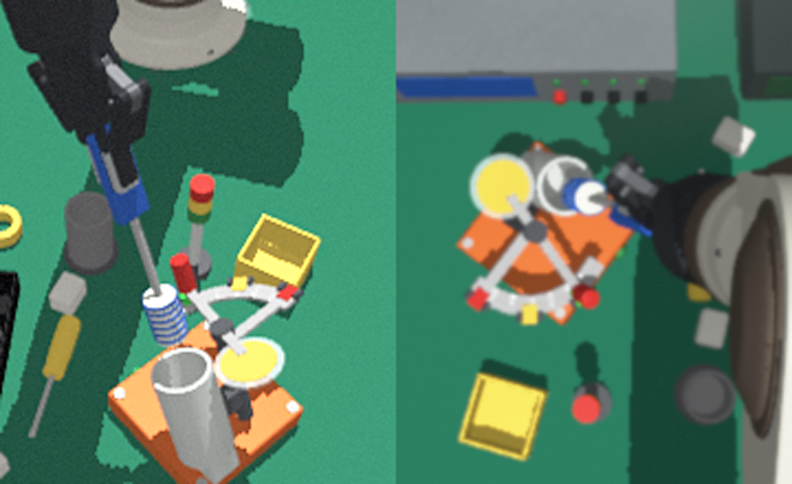

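The brush head hangs just off the mouth ((165,320) above the mouth at (182,368) in the scene view), lined up by eye. I'll check its offset from the depth.

```bash
cat > k.py <<'E'
from d import *
o=readout.get_obs();f0=(o["ee_pos"]-C)@W.T
for c in("scene","top"):
    im,d=imaging.camera(c);F=(cloud(c,d)-C)@W.T
    b=f0[2]-.167
    for nm,lo,hi,r in(("head",.003,.047,.0165),("stem",.06,.12,.004)):
        m=(d>0)&(F[...,2]>b+lo)&(F[...,2]<b+hi)&(np.hypot(F[...,0]-f0[0],F[...,1]-f0[1])<.026)
        q=F[m]
        if len(q)<8: print(c,nm,len(q));continue
        s=least_squares(lambda p:np.hypot(*(q[:,:2]-p).T)-r,q[:,:2].mean(0),loss="soft_l1",f_scale=.002)
        print(c,nm,len(q),s.x.round(4),"res",np.median(abs(s.fun)).round(4))
    m=(d>0)&(F[...,2]>b-.03)&(F[...,2]<b+.05)&(np.hypot(F[...,0]-f0[0],F[...,1]-f0[1])<.02)
    print(" zmin-b",(np.percentile(F[m][:,2],[1,5])-b).round(4))
E
python3 k.py
```

```text
scene head 286 [ 0.0572 -0.0367] res 0.0007
scene stem 119 [ 0.0586 -0.0373] res 0.0004
 zmin-b [0.0022 0.0055]
top head 129 [ 0.0564 -0.0364] res 0.0005
top stem 41 [ 0.0577 -0.036 ] res 0.0002
 zmin-b [0.0051 0.0081]
```

```bash
python3 -m jog '[{"rotation":[0,-0.3,0],"translation":[3.4,0.3,1.1],"grip":8},{"rotation":[0,-0.3,0],"translation":[5.3,2.8,-5.7],"grip":8},{"rotation":[0,-0.3,0],"translation":[7.2,5.4,-12.5],"grip":8},{"rotation":[0,-0.3,0],"translation":[11,10.4,-26.1],"grip":8},{"rotation":[0,-0.3,0],"translation":[14.8,15.5,-39.7],"grip":8},{"rotation":[0,-0.3,0],"translation":[18.6,20.6,-53.3],"grip":8},{"rotation":[0,-0.3,0],"translation":[22.4,25.7,-66.9],"grip":8},{"rotation":[0,-0.3,0],"translation":[22.4,25.7,-66.9],"grip":8}]'
cat > q.py <<'E'
from d import *
o=readout.get_obs();f=(o["ee_pos"]-C)@W.T
print("F",f.round(4),"bottom",((f[2]-.2002)*1000).round(1),"force well",(W@o["wrist_force"]).round(1),"torque",o["torque"].round(2),"t",o["time"])
E
python3 q.py
```

```text
time: 12.8
ee_pos: [0.6366, 0.1014, 0.264]
tcp_rot: [155.1, -0.1, 143.2]
wrist_force: [-0.6, -0.2, -0.8]
opening: 0.0134
grasp_force: 58.6
F [ 0.0591 -0.0404  0.2638] bottom 63.6 force well [-0.8  0.3 -0.6] torque [-0.41  0.29 -0.01] t 12.8
```

```bash
python3 -m jog '[{"rotation":[0,0,0],"translation":[3.8,5.1,-13.6],"grip":8},{"rotation":[0,0,0],"translation":[7.6,10.1,-27.2],"grip":8},{"rotation":[0,0,0],"translation":[11.4,15.2,-40.8],"grip":8},{"rotation":[0,0,0],"translation":[13.4,17.9,-48],"grip":8},{"rotation":[0,0,0],"translation":[14.7,19.6,-52.6],"grip":8},{"rotation":[0,0,0],"translation":[15.2,20.3,-54.4],"grip":8},{"rotation":[0,0,0],"translation":[15.2,20.3,-54.4],"grip":8}]'; python3 q.py
```

```text
time: 13.5
ee_pos: [0.6524, 0.1211, 0.2129]
tcp_rot: [155.0, 0.0, 143.2]
wrist_force: [-0.2, 0.7, -0.5]
opening: 0.0138
grasp_force: 58.8
F [ 0.0604 -0.0413  0.2067] bottom 6.5 force well [ 0.2  0.6 -0.6] torque [-0.38  0.28 -0.  ] t 13.5
```

```bash
python3 -m jog '[{"rotation":[0,0,0],"translation":[0,1.2,-2],"grip":8},{"rotation":[0,0,0],"translation":[0.2,1.7,-3.6],"grip":8},{"rotation":[0,0,0],"translation":[0.2,1.7,-3.6],"grip":8}]'; python3 q.py;  python3 -m jog '[{"rotation":[0,0,0],"translation":[0.4,0.5,-1.4],"grip":8},{"rotation":[0,0,0],"translation":[0.4,0.5,-1.4],"grip":8}]'; python3 q.py
```

```text
time: 13.8
ee_pos: [0.6525, 0.1228, 0.2092]
tcp_rot: [155.0, 0.0, 143.2]
wrist_force: [-0.2, -0.3, -0.7]
opening: 0.0133
grasp_force: 58.8
F [ 0.0601 -0.0404  0.2028] bottom 2.6 force well [-0.6 -0.1 -0.5] torque [-0.41  0.29  0.02] t 13.8
time: 14.0
ee_pos: [0.6529, 0.1233, 0.2077]
tcp_rot: [155.0, 0.0, 143.2]
wrist_force: [0.3, -0.7, -0.9]
opening: 0.0132
grasp_force: 58.8
F [ 0.06   -0.0404  0.2011] bottom 0.9 force well [-0.7 -0.6 -0.6] torque [-0.43  0.34 -0.06] t 14.0
```

```bash
J='python3 -m jog'; python3 -m jog '[{"rotation":[0,0,0],"translation":[0.4,0.5,-1.4],"grip":8},{"rotation":[0,0,0],"translation":[0.4,0.5,-1.4],"grip":8}]' | grep -E "wrist"; python3 q.py; python3 -m jog '[{"rotation":[0,0,0],"translation":[0.2,0.3,-0.9],"grip":8},{"rotation":[0,0,0],"translation":[0.2,0.3,-0.9],"grip":8}]'| grep wrist; python3 q.py
```

```text
wrist_force: [-1.0, -2.5, 3.7]
F [ 0.0604 -0.0406  0.2004] bottom 0.2 force well [-0.8 -0.7  4.4] torque [-0.49  0.53  0.09] t 14.2
wrist_force: [-5.9, -5.7, 9.6]
F [ 0.0605 -0.0407  0.2004] bottom 0.2 force well [-3.3  1.3 12.1] torque [-0.68  1.11  0.21] t 14.4
```

```bash
python3 -m jog '[{"rotation":[0,0,0],"translation":[-0.8,-1,2.7],"grip":8},{"rotation":[0,0,0],"translation":[-3,-4.1,10.9],"grip":8},{"rotation":[0,0,0],"translation":[-6.1,-8.1,21.8],"grip":8},{"rotation":[0,0,0],"translation":[-9.1,-12.2,32.6],"grip":8},{"rotation":[0,0,0],"translation":[-12.2,-16.2,43.5],"grip":8},{"rotation":[0,0,0],"translation":[-15.2,-20.3,54.4],"grip":8},{"rotation":[0,0,0],"translation":[-18.3,-24.3,65.3],"grip":8},{"rotation":[0,0,0],"translation":[-21.3,-28.4,76.1],"grip":8},{"rotation":[0,0,0],"translation":[-24.4,-32.4,87],"grip":8},{"rotation":[0,0,0],"translation":[-26.4,-35.2,94.3],"grip":8},{"rotation":[0,0,0],"translation":[-28.2,-37.5,100.6],"grip":8},{"rotation":[0,0,0],"translation":[-28.2,-37.5,100.6],"grip":8},{"rotation":[0,0,0],"translation":[-28.2,-37.5,100.6],"grip":8}]'; python3 q.py; python3 k.py
```

```text
time: 15.7
ee_pos: [0.6254, 0.0866, 0.3058]
tcp_rot: [155.0, 0.0, 143.2]
wrist_force: [0.5, -0.3, -1.5]
opening: 0.0134
grasp_force: 58.7
F [ 0.0599 -0.0404  0.3094] bottom 109.2 force well [-0.6 -0.6 -1.4] torque [-0.39  0.27  0.04] t 15.7
scene head 267 [ 0.0593 -0.0389] res 0.0007
scene stem 102 [ 0.0606 -0.0393] res 0.0004
 zmin-b [0.0018 0.0061]
top head 127 [ 0.0585 -0.0378] res 0.0005
top stem 36 [ 0.0597 -0.038 ] res 0.0003
 zmin-b [0.0056 0.0072]
```

Head out at the mouth and centred; down again.

```bash
python3 -m jog '[{"rotation":[0,0,0],"translation":[2,2.7,-7.3],"grip":8},{"rotation":[0,0,0],"translation":[5.1,6.8,-18.1],"grip":8},{"rotation":[0,0,0],"translation":[8.1,10.8,-29],"grip":8},{"rotation":[0,0,0],"translation":[11.2,14.9,-39.9],"grip":8},{"rotation":[0,0,0],"translation":[14.2,18.9,-50.8],"grip":8},{"rotation":[0,0,0],"translation":[17.3,23,-61.6],"grip":8},{"rotation":[0,0,0],"translation":[20.3,27,-72.5],"grip":8},{"rotation":[0,0,0],"translation":[23.3,31.1,-83.4],"grip":8},{"rotation":[0,0,0],"translation":[25.4,33.8,-90.6],"grip":8},{"rotation":[0,0,0],"translation":[26.9,35.8,-96.1],"grip":8},{"rotation":[0,0,0],"translation":[27.1,36.2,-97],"grip":8},{"rotation":[0,0,0],"translation":[27.1,36.2,-97],"grip":8}]'; python3 q.py; python3 -m jog '[{"rotation":[0,0,0],"translation":[0.3,0.4,-1.1],"grip":8},{"rotation":[0,0,0],"translation":[0.3,0.4,-1.1],"grip":8}]' | grep -E "wrist"; python3 q.py
```

```text
time: 17.0
ee_pos: [0.6524, 0.1228, 0.2092]
tcp_rot: [155.0, 0.0, 143.2]
wrist_force: [0.3, -0.4, -1.1]
opening: 0.0134
grasp_force: 58.7
F [ 0.0601 -0.0403  0.2028] bottom 2.6 force well [-0.6 -0.4 -1. ] torque [-0.38  0.29 -0.07] t 17.0
wrist_force: [-0.0, -0.1, -1.0]
F [ 0.0602 -0.0404  0.2019] bottom 1.7 force well [-0.5 -0.1 -0.9] torque [-0.43  0.3   0.04] t 17.2
```

```bash
python3 -m jog '[{"rotation":[0,0,0],"translation":[0.4,0.6,-1.5],"grip":8},{"rotation":[0,0,0],"translation":[0.4,0.6,-1.5],"grip":8}]' | grep -E "wrist"; python3 q.py; python3 -m jog '[{"rotation":[0,0,0],"translation":[0.3,0.4,-1.1],"grip":8},{"rotation":[0,0,0],"translation":[0.3,0.4,-1.1],"grip":8}]' | grep -E "wrist"; python3 q.py
```

```text
wrist_force: [-0.8, -1.4, 1.7]
F [ 0.0603 -0.0405  0.2004] bottom 0.2 force well [-0.8 -0.2  2.2] torque [-0.36  0.26 -0.05] t 17.4
wrist_force: [-5.8, -4.4, 9.5]
F [ 0.0606 -0.0407  0.2004] bottom 0.2 force well [-2.3  2.  11.6] torque [-0.65  0.98  0.16] t 17.6
```

```bash
python3 -m jog '[{"rotation":[0,0,0],"translation":[-0.8,-1,2.7],"grip":8},{"rotation":[0,0,0],"translation":[-3.8,-5.1,13.6],"grip":8},{"rotation":[0,0,0],"translation":[-7.6,-10.1,27.2],"grip":8},{"rotation":[0,0,0],"translation":[-12.7,-16.9,45.3],"grip":8},{"rotation":[0,0,0],"translation":[-17.8,-23.7,63.4],"grip":8},{"rotation":[0,0,0],"translation":[-22.8,-30.4,81.6],"grip":8},{"rotation":[0,0,0],"translation":[-27.9,-37.2,99.7],"grip":8},{"rotation":[0,0,0],"translation":[-33,-44,117.8],"grip":8},{"rotation":[0,0,0],"translation":[-38,-50.7,136],"grip":8},{"rotation":[0,0,0],"translation":[-38,-50.7,136],"grip":8}]'
python3 - <<'E'
from d import *
go(np.array([.4573,-.0012,.366]),Ro.from_euler("xyz",[180,0,137.4],degrees=True))
E
```

```text
time: 18.6
ee_pos: [0.6155, 0.0727, 0.3456]
tcp_rot: [154.8, 0.3, 143.1]
wrist_force: [-0.1, -0.3, -1.0]
opening: 0.0132
grasp_force: 58.7
target [ 0.4573 -0.0012  0.366 ] rot [-19.2  16.3  -5.7] | 25.9 trans [-158.2  -73.9   20.4]
```

```bash
python3 -m jog '[{"rotation":[0,0,0],"translation":[-10,-6,15],"grip":8},{"rotation":[-3.2,2.7,-1],"translation":[-30,-15,25],"grip":8},{"rotation":[-6.4,5.4,-1.9],"translation":[-55,-26,25],"grip":8},{"rotation":[-9.6,8.2,-2.9],"translation":[-82,-38,25],"grip":8},{"rotation":[-12.8,10.9,-3.8],"translation":[-108,-50,25],"grip":8},{"rotation":[-16,13.6,-4.8],"translation":[-134,-62,22],"grip":8},{"rotation":[-19.2,16.3,-5.7],"translation":[-158.2,-73.9,20.4],"grip":8},{"rotation":[-19.2,16.3,-5.7],"translation":[-158.2,-73.9,20.4],"grip":8},{"rotation":[-19.2,16.3,-5.7],"translation":[-158.2,-73.9,20.4],"grip":8},{"rotation":[-19.2,16.3,-5.7],"translation":[-158.2,-73.9,20.4],"grip":8}]'
cat > l.py <<'E'
from d import *
b=readout.get_obs()["ee_pos"];print(b)
for c in("scene","top"):
    im,d=imaging.camera(c);P=cloud(c,d);z0=b[2]-.167
    for nm,lo,hi,r in(("head",z0+.003,z0+.047,.0165),("stem",z0+.06,z0+.12,.004),("rim",.081,.089,.0255)):
        m=(d>0)&(P[...,2]>lo)&(P[...,2]<hi)&(np.hypot(P[...,0]-b[0],P[...,1]-b[1])<(.034 if nm=="rim" else .028))
        q=P[m][:,:2]
        if len(q)<8: print(c,nm,len(q));continue
        s=least_squares(lambda p:np.hypot(*(q-p).T)-r,q.mean(0),loss="soft_l1",f_scale=.002)
        print(c,nm,len(q),s.x.round(4),np.median(abs(s.fun)).round(4))
E
python3 l.py
```

```text
time: 19.6
ee_pos: [0.4579, -0.0001, 0.3615]
tcp_rot: [-179.9, -0.2, 137.4]
wrist_force: [-1.7, -0.1, -0.8]
opening: 0.0132
grasp_force: 58.8
[ 4.57877611e-01 -1.37544234e-04  3.61487193e-01]
scene head 196 [0.4559 0.0011] 0.0006
scene stem 83 [0.4574 0.0014] 0.0004
scene rim 125 [ 0.4589 -0.0013] 0.0013
top head 0
top stem 0
top rim 30 [ 0.4552 -0.0011] 0.001
```

```bash
python3 -m jog '[{"rotation":[0,0,0],"translation":[2,-2,-20],"grip":8},{"rotation":[0,0,0],"translation":[2,-2,-50],"grip":8},{"rotation":[0,0,0],"translation":[2,-2,-80],"grip":8},{"rotation":[0,0,0],"translation":[2,-2,-95],"grip":8},{"rotation":[0,0,0],"translation":[2,-2,-110],"grip":8},{"rotation":[0,0,0],"translation":[2,-2,-125],"grip":8},{"rotation":[0,0,0],"translation":[2,-2,-140],"grip":8},{"rotation":[0,0,0],"translation":[2,-2,-155],"grip":8},{"rotation":[0,0,0],"translation":[2,-2,-170],"grip":8},{"rotation":[0,0,0],"translation":[2,-2,-178],"grip":8},{"rotation":[0,0,0],"translation":[2,-2,-182],"grip":8},{"rotation":[0,0,0],"translation":[2,-2,-182],"grip":8}]'
```

```text
time: 20.9
ee_pos: [0.4592, -0.0024, 0.1796]
tcp_rot: [-179.9, -0.2, 137.3]
wrist_force: [0.7, 0.0, -0.6]
opening: 0.0132
grasp_force: 58.7
```

```bash
python3 -m jog '[{"rotation":[0,0,0],"translation":[0,0,-1.5],"grip":8},{"rotation":[0,0,0],"translation":[0,0,-3],"grip":8},{"rotation":[0,0,0],"translation":[0,0,-3],"grip":8}]'
```

```text
time: 21.2
ee_pos: [0.4593, -0.0024, 0.177]
tcp_rot: [-179.9, -0.2, 137.3]
wrist_force: [0.5, -0.1, -1.4]
opening: 0.0134
grasp_force: 58.7
```

```bash
python3 -m jog '[{"rotation":[0,0,0],"translation":[0,0,-1],"grip":8},{"rotation":[0,0,0],"translation":[0,0,-2],"grip":8},{"rotation":[0,0,0],"translation":[0,0,-2],"grip":8}]'
```

```text
time: 21.5
ee_pos: [0.4593, -0.0024, 0.175]
tcp_rot: [-179.9, -0.2, 137.3]
wrist_force: [0.0, -0.0, 1.4]
opening: 0.0133
grasp_force: 59.2
```

```bash
python3 -m jog '[{"rotation":[0,0,0],"translation":[0,0,-0.5],"grip":18},{"rotation":[0,0,0],"translation":[0,0,-0.5],"grip":24},{"rotation":[0,0,0],"translation":[0,0,-0.5],"grip":40},{"rotation":[0,0,0],"translation":[0,0,-0.5],"grip":50},{"rotation":[0,0,0],"translation":[0,0,-0.5],"grip":50},{"rotation":[0,0,0],"translation":[0,0,10],"grip":50},{"rotation":[0,0,0],"translation":[0,0,35],"grip":50},{"rotation":[0,0,0],"translation":[0,0,70],"grip":50},{"rotation":[0,0,0],"translation":[0,0,110],"grip":50},{"rotation":[0,0,0],"translation":[0,0,150],"grip":50},{"rotation":[0,0,0],"translation":[-30,-30,170],"grip":50},{"rotation":[0,0,0],"translation":[-60,-70,170],"grip":50},{"rotation":[0,0,0],"translation":[-90,-110,170],"grip":50},{"rotation":[0,0,0],"translation":[-100,-150,170],"grip":50},{"rotation":[0,0,0],"translation":[-100,-150,170],"grip":50}]'
python3 - <<'E'
from d import *
for c in("scene","top"):
    im,d=imaging.camera(c);cv2.imwrite(f"pics/{c}9.png",im[...,::-1]);P=cloud(c,d)
    hsv=cv2.cvtColor(im,cv2.COLOR_RGB2HSV).astype(int);h,sa=hsv[...,0],hsv[...,1]
    m=(d>0)&(np.hypot(P[...,0]-.457,P[...,1])<.04)&(h>100)&(h<128)&(sa>110)&(P[...,2]>.14)
    for lo in(.15,.18,.21): 
        q=P[m&(abs(P[...,2]-lo-.007)<.012)]; print(c,lo,len(q),q.mean(0).round(4) if len(q) else "")
    F=(P-C)@W.T
    m=(d>0)&((h<6)|(h>174))&(sa>130)&(abs(F[...,2]-.167)<.025)&(np.hypot(F[...,0]+.016,F[...,1]-.0375)<.04)
    q=F[m][:,:2]
    if len(q)>5:
        f=least_squares(lambda p:np.hypot(*(q-p[:2]).T)-.01,q.mean(0),loss="soft_l1",f_scale=.002).x;print(c,"phi",np.arctan2(.059-f[0],f[1]-.0165))
a=cv2.imread("pics/scene9.png")[90:290,210:410];b=cv2.imread("pics/top9.png")[120:320,210:410]
cv2.imwrite("pics/p9.png",cv2.resize(np.hstack([a,b]),None,fx=2,fy=2,interpolation=2))
E
```

```text
time: 23.0
ee_pos: [0.3576, -0.1557, 0.3458]
tcp_rot: [-179.8, -0.1, 137.0]
wrist_force: [-0.1, 0.4, -1.0]
opening: 0.0501
grasp_force: 0.0
scene 0.15 75 [0.4651 0.0016 0.1579]
scene 0.18 94 [0.4652 0.0014 0.1869]
scene 0.21 125 [4.630e-01 2.000e-04 2.178e-01]
scene phi 1.319323603079076
top 0.15 5 [0.4536 0.0069 0.1605]
top 0.18 12 [0.4627 0.0037 0.1881]
top 0.21 115 [0.4571 0.0006 0.2203]
top phi 1.3143249201965892
```

View pics/p9.png

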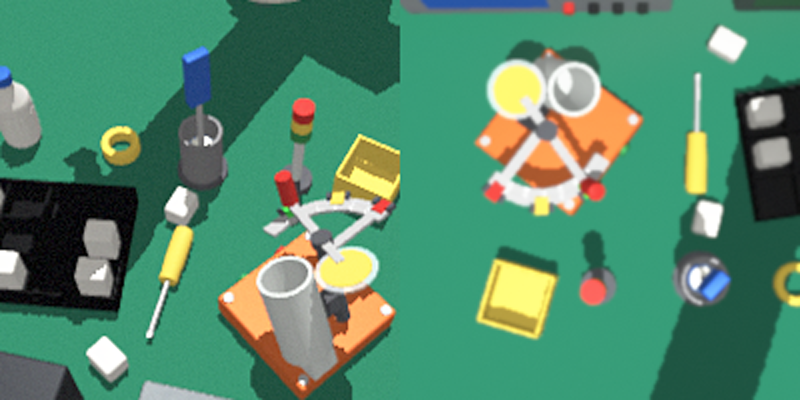

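The brush stands upright in its stand at (200,130), the lever is on the green mark with φ ≈ 1.31, and the bystanders have not moved. Handing in.

```bash
python3 -c "
from workcell import bot
print(bot.job_done())"
```

```text
the job is handed in; nothing more can be done
None
```

I handed the job in at about 23 s of the 72 s allowed: the lever is in the green notch (about 1.31 rad), the well was scrubbed down, up to the mouth and down again with about 12 N at the bottom, and the brush is upright in its stand with the other things undisturbed; the hand-in returned no verdict.

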